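# Feel out and lower the high support of a sample carrier

### The arm

A 7-joint arm with a two-finger parallel gripper is mounted at the origin on a cart in front of the work surface, level with it; the furniture and walls round the work are solid. World frame = base frame: x ahead of the robot, y to its left, z up, the work surface at z = 0. Lengths are in m, angles in rad, forces in N, time in s.
With the tool pointing down it reaches from about 0.35 to 0.9 m from the base axis. Payload 8.1 kg.
Tool frame: the origin (TCP) lies at the very end of the fingers, on their centre line; the grasp point (between the pads) lies 19 mm behind it (grasp_offset is the distance from the TCP to the grasp point, in m); z points along the fingers, y is the line along which they close (so a half turn about z gives the same grasp; the last joint's range is limited). The gripper opens to 92 mm and grips with 3 to 60 N. Pads are 19 mm wide; open, the fingers measure 130 mm over their backs; the gripper's body (75 mm by 190 mm) begins 47 mm behind the grasp point.
Start: joints at [1.214, 0.434, 0.025, 1.573, -0.012, 1.134, -0.075], TCP at [0.157, -0.605, 0.227] pointing down, gripper open.
Joint ranges: [-2.62, 2.62], [-0.44, 2.09], [-1.27, 1.32], [0.08, 2.57], [-1.32, 4.46], [0.12, 2], [-2.74, 2.74]. Speed limits (rad/s): [2.22, 2.22, 3.01, 3.01, 3.14, 3.14, 3.14].

### API

Orientations are given as a rotation vector (axis times angle).
In Python, from cell import observe, get_image, camera_params, sign_off, silhouettes, grasp_offset gives the robot as it stands. The module is installed in compiled form; this text tells all that it offers.
- The arm moves only by the tool jog_arm, never from a script. Its argument "motion" is a list that holds one entry, the list of rows, each a list of 7 numbers: the shift along the tool's x, y, z in m, then the turn, a rotation vector about the tool's x, y, z in rad, then the closure, from -1 (fully open) to 1 (shut), so that 0 is half open. In form: [[[dx, dy, dz, wx, wy, wz, hand], ...]]. A call has 1 to 10 rows; each row is the pose to reach, as a shift and turn from the pose commanded when the call began, along the tool's axes at that moment; what a row does not reach only later rows make up. A row lasts 1/12 s, in which the tool goes at most 41.7 mm and 7.16 degrees, less where a joint would pass 70% of its speed; a pose out of reach is approached as far as the arm can. A call with a gripper value outside its range is refused whole. The fingers move at their own pace and stop on an object; "force" is the grip in N (left out, the last holds). Time passes only in rows, so rows that repeat a pose let the fingers close. It gives the time, the measured TCP pose, the force, the opening and the grip force at its end, in the units of the state.
- observe(): the state, without advancing time (a new reading comes with each control period).
- get_image(name): name is "side" or "top" or "wrist"; returns the picture (420x560x3 uint8, red, green, blue); there is no depth.
- camera_params(name): a dict with "vertical_fov" (degrees; the focal length in pixels is half the picture's height over the tangent of half this angle, whatever the lens; pixels are square), "cx", "cy" (the principal point, pixels), "T" (4x4, takes a point from camera to world coordinates). Camera axes: x right, y down, z forward; pixel columns grow to the right and rows downward; lengths in m; the calibration is good to about 2 mm. A picture is of the moment at which its call begins: read the wrist's pose just before it. camera_params takes no time and is no camera call; for the wrist camera it gives the pose at the moment of the call.
- sign_off(): hands the job in; it is judged then, once.
Trained networks look in the newest picture that a camera, given by its name, has taken for a name from the list of things; names that differ only in an ending like _2 or _b are one class to them, and where a whole thing is asked for, a point or a joint stands for the part that bears it (a point fixed in the world has none). Each returns a list of dicts, best first, with "p" (0 to 1); they miss things now and then, are a little off and sometimes report something else, mostly with a low value. They report only what shows in the picture. A call takes as long as a camera call.
- silhouettes(query, camera): "mask" (420x560 bool, what is visible of it) and "pixel" ([column, row] in pixels, amid what is visible of it).
The state is a dict: "clock": time; "joints": joint angles; "dq": joint speeds; "joint_efforts": joint torques, N m; "position": TCP position; "ee_rot": TCP orientation; "force": force on the tool from outside, world axes, zero at the start; "ft_torque": the same for the moment, N m; "width": opening from 0.0 (shut) to 1.0 (fully open); "gripper_force": force on a finger pad.
Only numpy, scipy, OpenCV 4.12 (cv2) and the standard library are available. Lean on these libraries where they do the work, as an engineer would, in place of code of your own. Each camera call takes 0.05 s, during which the arm holds its last target. There are 200 camera calls.

### The job

Under one of the six spring-borne pads of the sample carrier the hidden stop is set too high, so that pad bottoms out early when it is pressed. Press on the pads to feel which one it is, then push the upright tab beside it to lower its stop until that pad bottoms out level with the other five, to within a millimetre. Leave the other five as they are set, and do not disturb the things lying round the carrier.

Things in the scene. Friction and masses are not known exactly. Their poses are not given: they have to be found in the camera images.
- carrier: Fixed aluminium sample carrier, a block 184 mm (its x) by 210 mm (its y) by 30 mm high, flat on the bench. Origin under its centre, z up; x points away from the robot and y to the left at yaw 0. On its top are six equal units in two rows of three: a square pad with an upright tab on the pad's -x side. Pad centres: x = +60 and -28 mm, y = +66, 0 and -66 mm.
- face (a point): Centre of the carrier's top face, 30 mm above the bench. Five hidden stops are level; one, at any of the six places, stands 2.4 to 4 mm higher. A good pad has 6 mm of travel (bottomed top 36 mm above the bench), the high one only 2 to 3.6 mm. Pressing on a stop with up to 25 N does not shift it. A pad let go springs back, so nothing shows.
- far_left_pad (a point): Where the top centre of the pad at carrier x +60, y +66 mm is at rest, 42 mm above the bench (a fixed point of the carrier: it does not follow the pad). Pads are steel, 44 x 44 mm, all equally high when not pressed. Each floats on a light spring (about 1.3 N at first, 2.9 N at 6 mm) and goes straight down until it meets its rigid stop.
- near_right_pad (a point): The same for the pad at carrier x -28, y -66 mm.
- far_left_tab (a point): Where the top of the tab of the pad at x +60, y +66 mm is at the start: 43 mm to the -x side of the pad's centre, 60 mm above the bench (a fixed point of the carrier). Tabs are dark steel plates 22 mm (x) by 5 mm (y), 30 mm tall, all at mid slot at the start; each slides 24 mm either way along carrier y, needs a push of about 8 to 10 N, and stays where left.
- near_right_tab (a point): The same for the tab of the pad at x -28, y -66 mm. Pushing a tab toward the carrier's +y lowers its pad's stop, toward -y raises it: 4 mm of tab for 1 mm of stop. So the high stop needs its tab 10 to 16 mm toward +y; the end of the slot is too far.
- amber_bottle: bystander: amber laboratory bottle, 48 mm wide, 96 mm tall, origin under its centre
- petri_dish: bystander: clear petri dish, 90 mm across, 14 mm tall, origin under its centre
- screwdriver_2: bystander: small yellow-handled screwdriver, 119 mm long, origin under its centre

How it is judged:
At the end, for the whole second after the job is handed in: All six stops are level: each within 1 mm of the height at which its pad has 6 mm of travel (z of stop0_c0 in the frame of carrier between 0.01 and 0.012 m and z of stop1_c0 in the frame of carrier between 0.01 and 0.012 m and z of stop2_c0 in the frame of carrier between 0.01 and 0.012 m and z of stop3_c0 in the frame of carrier between 0.01 and 0.012 m and z of stop4_c0 in the frame of carrier between 0.01 and 0.012 m and z of stop5_c0 in the frame of carrier between 0.01 and 0.012 m); the robot touches nothing.
It fails at once if the amber bottle is moved by more than 20 mm (distance of amber_bottle from where it was at the start of the episode above 0.02 m).
It fails at once if the petri dish is moved by more than 20 mm (distance of petri_dish from where it was at the start of the episode above 0.02 m).
It fails at once if the screwdriver is moved by more than 20 mm (distance of screwdriver_2 from where it was at the start of the episode above 0.02 m).
It also fails if it takes over 64 s, if anything falls off the work surface, if the arm or the gripper's body presses on something with over 40 N, if the wrist force passes 120 N, or if a joint passes its speed limit or range.

## Working session

There is one attempt and no reset: what is moved stays moved. The work goes in short steps, Python scripts to look and compute and a tool call to move; the robot and the scene stay as the last step left them, time stands still between calls to the robot, and variables do not carry over. Pictures are saved under pics/ and viewed, at most 10 in all, crops included, and the job is handed in when it is done.

Besides the shell and the picture viewer there is one more tool, called after "Request:" as name([rows], argument=value, ...), one row to a line, values as JSON. jog_arm: Moves the arm, as the interface text tells. Its arguments: {"type":"object","properties":{"motion":{"type":"array"},"force":{"type":"number"}},"required":["motion"]}

```bash
mkdir -p pics; cat > h.py <<'E'
import numpy as np, cv2
from cell import *
from scipy.spatial.transform import Rotation as R
def cam(n):
    p=camera_params(n); f=210/np.tan(np.radians(p["vertical_fov"])/2); return f,p["cx"],p["cy"],np.array(p["T"])
def pix2z(n,uv,z,c=None):
    f,cx,cy,T=c or cam(n); d=T[:3,:3]@np.array([(uv[0]-cx)/f,(uv[1]-cy)/f,1]); o=T[:3,3]; return o+d*(z-o[2])/d[2]
def proj(c,P):
    f,cx,cy,T=c; q=(np.atleast_2d(P)-T[:3,3])@T[:3,:3]; return np.c_[f*q[:,0]/q[:,2]+cx,f*q[:,1]/q[:,2]+cy]
def save(n,fn): 
    im=get_image(n); cv2.imwrite("pics/"+fn,im[...,::-1]); return im
E
python3 - <<'E'
from h import *
a=save("top","top1.png");b=save("side","side1.png")
s=observe();print({k:np.round(v,3) for k,v in s.items()})
for n in("top","side"):
  print(n,cam(n))
  for q in("carrier","far_left_pad","near_right_pad","far_left_tab","near_right_tab","amber_bottle","petri_dish","screwdriver_2"):
    print(q,[(round(float(r["p"]),2),np.round(r["pixel"]),int(r["mask"].sum())) for r in silhouettes(q,n)[:3]])
E
```

```text
{'clock': np.float64(0.1), 'joints': array([ 1.214,  0.435,  0.025,  1.574, -0.012,  1.134, -0.075]), 'dq': array([-0.002, -0.002, -0.001, -0.   ,  0.   ,  0.001, -0.   ]), 'joint_efforts': array([ 2.0000e-03, -6.6913e+01,  9.8700e-01, -3.1515e+01, -6.1000e-02,
        3.7000e-02,  0.0000e+00]), 'position': array([ 0.157, -0.605,  0.226]), 'ee_rot': array([-3.115e+00, -3.970e-01,  1.000e-03]), 'force': array([ 0.562,  0.262, -0.391]), 'ft_torque': array([ 0.017, -0.066,  0.066]), 'gripper_force': np.float64(0.0), 'width': np.float64(1.002)}
top (np.float64(474.5845079519667), 276.87159314532425, 208.93236838832226, array([[ 0.02895523, -0.9930053 ,  0.11446424,  0.37902501],
       [-0.99956328, -0.02808806,  0.00918184, -0.01701742],
       [-0.00590254, -0.11468012, -0.99338494,  1.34905363],
       [ 0.        ,  0.        ,  0.        ,  1.        ]]))
carrier [(0.9, array([270., 185.]), 2516)]
far_left_pad [(0.78, array([269., 190.]), 2789)]
near_right_pad [(0.55, array([271., 182.]), 2954)]
far_left_tab [(0.67, array([269., 186.]), 2539)]
near_right_tab [(0.73, array([270., 186.]), 2774)]
amber_bottle [(0.83, array([392., 184.]), 280)]
petri_dish [(0.95, array([164., 199.]), 807)]
screwdriver_2 [(0.74, array([384., 257.]), 138)]
side (np.float64(419.3941857862705), 278.69704796218696, 212.40479864935259, array([[ 0.99994387,  0.00953471,  0.00462098,  0.51217173],
       [ 0.00203858, -0.60110803,  0.79916518, -0.82904428],
       [ 0.01039751, -0.7991109 , -0.60109373,  0.6790674 ],
       [ 0.        ,  0.        ,  0.        ,  1.        ]]))
carrier [(0.76, array([306., 239.]), 1806)]
far_left_pad [(0.64, array([308., 241.]), 1679)]
near_right_pad [(0.92, array([305., 241.]), 1727)]
far_left_tab []
near_right_tab [(0.74, array([308., 240.]), 1783)]
amber_bottle [(0.92, array([324., 328.]), 894)]
petri_dish [(0.56, array([289., 167.]), 417)]
screwdriver_2 [(0.81, array([222., 324.]), 353)]
```

```bash
python3 - <<'E'
import cv2
a=cv2.imread("pics/top1.png")[120:300,120:440];cv2.imwrite("pics/t1c.png",cv2.resize(a,None,fx=2.5,fy=2.5,interpolation=2))
a=cv2.imread("pics/side1.png")[130:370,170:470];cv2.imwrite("pics/s1c.png",cv2.resize(a,None,fx=2.5,fy=2.5,interpolation=2))
E
```

```text
(no output)
```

View pics/t1c.png

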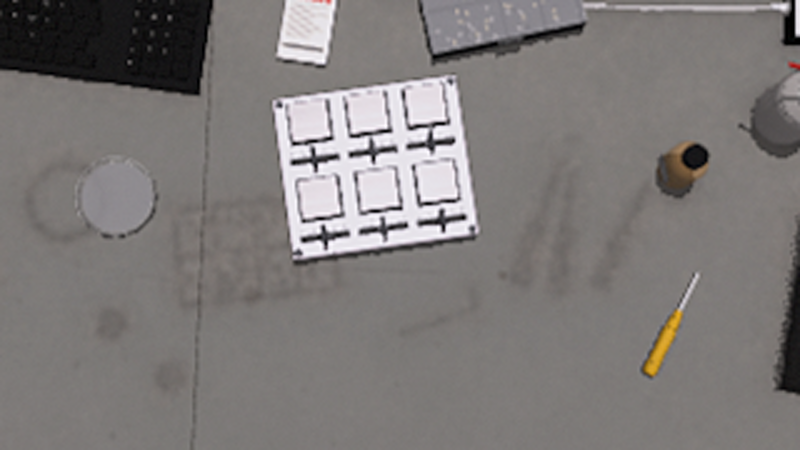

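View pics/s1c.png

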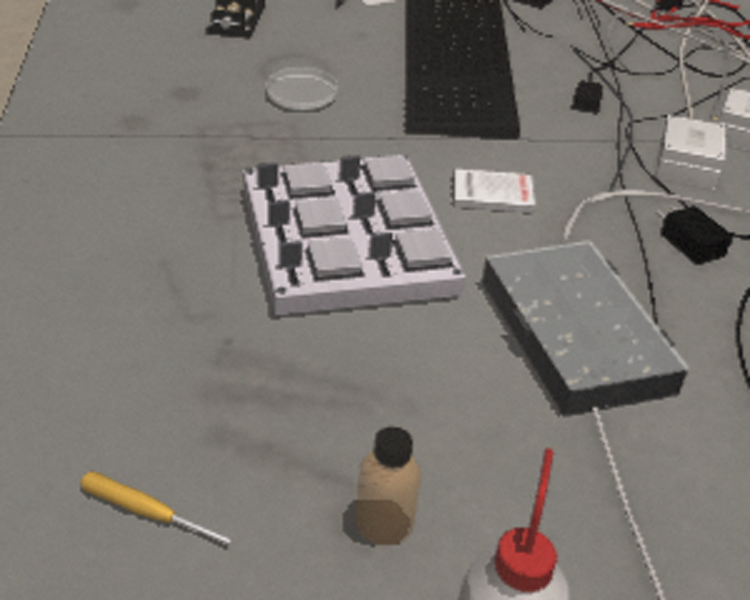

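```bash
cat >> h.py <<'E'
def car(p,P):  # carrier->world, p=(x,y,yaw,z)
    c,s=np.cos(p[2]),np.sin(p[2]); P=np.atleast_2d(P).astype(float)
    return np.c_[p[0]+c*P[:,0]-s*P[:,1],p[1]+s*P[:,0]+c*P[:,1],P[:,2]+p[3]]
E
python3 - <<'E'
from h import *
from scipy.optimize import least_squares as ls
C=np.array([[.092,.105,.03],[.092,-.105,.03],[-.092,-.105,.03],[-.092,.105,.03]])
t=np.array([[275,100],[455,76],[478,236],[295,259]])/2.5+[120,120]
s=np.array([[403,155],[463,285],[274,308],[244,170]])/2.5+[170,130]
ct,cs=cam("top"),cam("side")
f=lambda p:np.r_[(proj(ct,car(p,C))-t).ravel(),(proj(cs,car(p,C))-s).ravel()]
r=ls(f,[.5,0,.14,0]);print(r.x,np.round(r.fun.reshape(-1,2),1))
for n,z in(("amber_bottle",.0),):pass
print(pix2z("top",[392,184],.05),pix2z("top",[164,199],.014),pix2z("top",[384,257],.01))
c=cam("wrist");o=observe();print(c[0],c[1:3],np.round(R.from_rotvec(o["ee_rot"]).as_matrix().T@(c[3][:3,3]-o["position"]),3));print(np.round(R.from_rotvec(o["ee_rot"]).as_matrix(),3)); print(np.round(R.from_rotvec(o["ee_rot"]).as_matrix().T@c[3][:3,:3],3))
E
```

```text
[ 0.59336531  0.01551642  0.16468992 -0.0091785 ] [[-0.4  0.6]
 [ 0.5  0.4]
 [ 0.5 -0.2]
 [-0.3  0.7]
 [ 1.4  1.9]
 [ 0.5 -0.9]
 [ 0.1 -2.2]
 [-0.6  1.5]]
[ 0.60717065 -0.32158329  0.05      ] [0.55219665 0.31688495 0.014     ] [ 0.4062033  -0.30881785  0.01      ]
309.22197766929014 (277.5514536977011, 205.348870827023) [ 0.078  0.    -0.158]
[[ 0.968  0.251 -0.   ]
 [ 0.251 -0.968 -0.   ]
 [-0.     0.    -1.   ]]
[[-0.001 -0.957 -0.29 ]
 [ 1.    -0.001 -0.001]
 [ 0.001 -0.29   0.957]]
```

Request:
jog_arm([
  [[0.032, -0.026, 0, 0, 0, 0, 1], [0.064, -0.052, 0, 0, 0, 0, 1], [0.096, -0.078, 0, 0, 0, 0, 1], [0.128, -0.104, 0, 0, 0, 0, 1], [0.16, -0.13, 0, 0, 0, 0, 1], [0.192, -0.156, 0, 0, 0, 0, 1], [0.224, -0.182, 0, 0, 0, 0, 1], [0.256, -0.208, 0, 0, 0, 0, 1], [0.288, -0.234, 0, 0, 0, 0, 1], [0.32, -0.26, 0, 0, 0, 0, 1]],
], force=20)

```text
clock: 1.73
position: [0.4023, -0.2713, 0.2271]
ee_rot: [3.116, 0.397, 0.001]
force: [0.9, -0.4, 0.1]
width: 0.322
gripper_force: 0.0
```

Request:
jog_arm([
  [[0.032, -0.026, 0, 0, 0, 0, 1], [0.064, -0.052, 0, 0, 0, 0, 1], [0.096, -0.078, 0, 0, 0, 0, 1], [0.128, -0.104, 0, 0, 0, 0.1, 1], [0.16, -0.13, 0, 0, 0, 0.1, 1], [0.192, -0.156, 0, 0, 0, 0.1, 1], [0.224, -0.182, 0, 0, 0, 0.1, 1], [0.261, -0.214, 0, 0, 0, 0.1, 1], [0.261, -0.214, 0, 0, 0, 0.1, 1], [0.261, -0.214, 0, 0, 0, 0.1, 1]],
])

```text
clock: 2.57
position: [0.6015, 0.004, 0.2263]
ee_rot: [-3.13, -0.25, -0.001]
force: [-0.5, -1.0, 0.3]
width: 0.007
gripper_force: 0.0
```

```bash
python3 - <<'E'
from h import *
c=cam("wrist");im=save("wrist","w1.png");np.savez("w1.npz",f=c[0],cx=c[1],cy=c[2],T=c[3])
o=observe();print(o["position"],o["ee_rot"])
p=[.593,.0155,.16,0]
C=[[sx*.092,sy*.105,.03] for sx in(1,-1) for sy in(1,-1)]+[[x,y,.042] for x in(.06,-.028) for y in(.066,0,-.066)]
v=im[...,::-1].copy()
for q in proj(c,car(p,C)): cv2.circle(v,tuple(int(a) for a in q),3,(0,0,255),1)
cv2.imwrite("pics/w1v.png",cv2.resize(v,(800,600)))
E
```

```text
[0.60056879 0.00119161 0.22631021] [-3.13154635e+00 -2.45708005e-01  7.89512653e-04]
```

View pics/w1v.png

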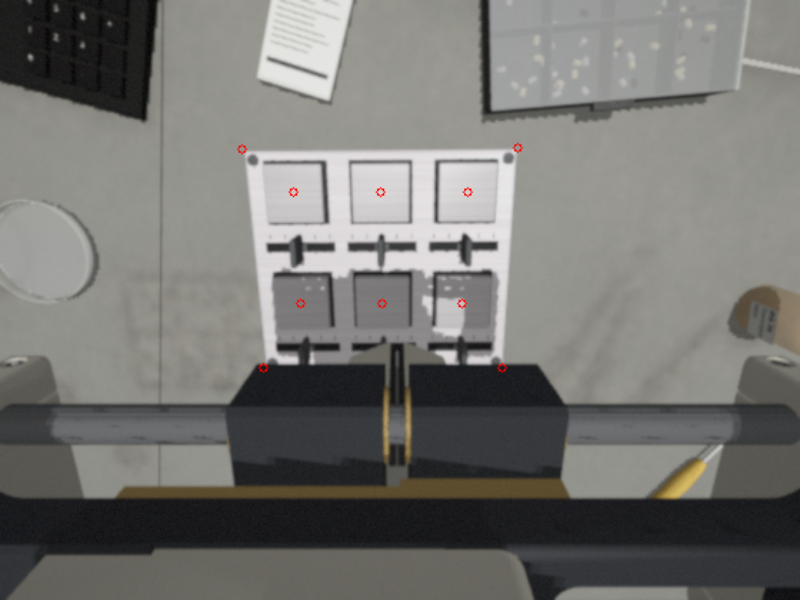

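```bash
python3 - <<'E'
from h import *
from scipy.optimize import least_squares as ls
w=np.load("w1.npz");c=(float(w["f"]),float(w["cx"]),float(w["cy"]),w["T"])
t=np.array([[246,152],[516,151],[296,192],[381,191],[467,191],[303,300.5],[383,300.5],[462,300.5]])*.7
P=np.array([[.092,.105,.03],[.092,-.105,.03]]+[[x,y,.042] for x in(.06,-.028) for y in(.066,0,-.066)])
tt=np.array([[275,100],[455,76],[478,236],[295,259]])/2.5+[120,120]
C=np.array([[.092,.105,.03],[.092,-.105,.03],[-.092,-.105,.03],[-.092,.105,.03]]);ct=cam("top")
f=lambda p:(proj(c,car(p,P))-t).ravel()
r=ls(f,[.593,.015,.15,0]);print(r.x,np.round(r.fun.reshape(-1,2),1))
g=lambda p:np.r_[f(p),(proj(ct,car(p,C))-tt).ravel()]
r=ls(g,[.593,.015,.15,0]);print(r.x,np.round(r.fun.reshape(-1,2),1))
r=ls(lambda p:f([*p,0]),[.593,.015,.15]);print(r.x)
p=[*r.x,0];print(car(p,P[2:]),car(p,P[2:]-[.043,0,0]))
o=observe();print(o["position"],np.round(R.from_rotvec(o["ee_rot"]).as_matrix(),4))
E
```

```text
[ 0.59259268  0.01494091  0.16264423 -0.00797616] [[ 0.5 -1.4]
 [-0.1 -1.5]
 [ 0.   0.6]
 [ 0.1  1.1]
 [-0.5  0.9]
 [ 0.3  0.3]
 [-0.3  0.1]
 [-0.1 -0.1]]
[ 0.59275136  0.0150031   0.16212703 -0.00757433] [[ 0.4 -1.6]
 [-0.  -1.6]
 [-0.1  0.4]
 [ 0.1  1. ]
 [-0.4  0.8]
 [ 0.2  0.2]
 [-0.3  0.1]
 [-0.1 -0.1]
 [-0.3  0.6]
 [ 0.8  0.5]
 [ 0.7  0.1]
 [-0.3  0.8]]
[0.59349613 0.01479802 0.16274726]
[[ 0.64200932  0.08964767  0.042     ]
 [ 0.65270328  0.02451981  0.042     ]
 [ 0.66339725 -0.04060806  0.042     ]
 [ 0.55517216  0.07538905  0.042     ]
 [ 0.56586613  0.01026119  0.042     ]
 [ 0.57656009 -0.05486668  0.042     ]] [[ 0.59957752  0.08268039  0.042     ]
 [ 0.61027149  0.01755253  0.042     ]
 [ 0.62096545 -0.04757534  0.042     ]
 [ 0.51274037  0.06842177  0.042     ]
 [ 0.52343433  0.00329391  0.042     ]
 [ 0.5341283  -0.06183396  0.042     ]]
[0.60056879 0.00119161 0.22631021] [[ 9.878e-01  1.560e-01 -5.000e-04]
 [ 1.560e-01 -9.878e-01  4.000e-04]
 [-5.000e-04 -5.000e-04 -1.000e+00]]
```

Request:
jog_arm([
  [[-0.033, -0.0145, 0.02, 0, 0, 0, 1], [-0.033, -0.0145, 0.06, 0, 0, 0, 1], [-0.033, -0.0145, 0.1, 0, 0, 0, 1], [-0.033, -0.0145, 0.14, 0, 0, 0, 1], [-0.033, -0.0145, 0.17, 0, 0, 0, 1], [-0.033, -0.0145, 0.18, 0, 0, 0, 1], [-0.033, -0.0145, 0.185, 0, 0, 0, 1], [-0.033, -0.0145, 0.188, 0, 0, 0, 1], [-0.033, -0.0145, 0.188, 0, 0, 0, 1], [-0.033, -0.0145, 0.188, 0, 0, 0, 1]],
])

```text
clock: 3.45
position: [0.5667, 0.0086, 0.0405]
ee_rot: [3.132, 0.24, 0.004]
force: [-0.4, -1.2, 0.9]
width: 0.003
gripper_force: 0.8
```

Request:
jog_arm([
  [[0, 0, 0.002, 0, 0, 0, 1], [0, 0, 0.004, 0, 0, 0, 1], [0, 0, 0.004, 0, 0, 0, 1], [0, 0, 0.004, 0, 0, 0, 1], [0, 0, 0.004, 0, 0, 0, 1]],
])

```text
clock: 3.87
position: [0.567, 0.0088, 0.0362]
ee_rot: [3.132, 0.241, 0.005]
force: [-1.5, -1.1, 10.6]
width: 0.003
gripper_force: 5.4
```

```bash
python3 - <<'E'
from h import *
for i in range(4):
  get_image("top");o=observe();print(o["position"],o["force"])
E
```

```text
[0.56697323 0.00881386 0.03624174] [-1.33670995 -0.77935532 11.0103635 ]
[0.56698515 0.00883066 0.03624779] [-1.11261457 -2.21613426 10.60883783]
[0.5670101  0.00883995 0.03629196] [-0.76376355 -2.15839918 10.92361846]
[0.5670008  0.00883724 0.03626738] [-0.79260964 -2.29594909 10.63865094]
```

Request:
jog_arm([
  [[0, 0, -0.015, 0, 0, 0, 1], [0, -0.033, -0.015, 0, 0, 0, 1], [0, -0.066, -0.015, 0, 0, 0, 1], [0, -0.066, -0.015, 0, 0, 0, 1], [0, -0.066, -0.008, 0, 0, 0, 1], [0, -0.066, -0.0045, 0, 0, 0, 1], [0, -0.066, -0.0025, 0, 0, 0, 1], [0, -0.066, -0.0025, 0, 0, 0, 1], [0, -0.066, -0.0025, 0, 0, 0, 1], [0, -0.066, -0.0025, 0, 0, 0, 1]],
])

```text
clock: 4.9
position: [0.5555, 0.0734, 0.0372]
ee_rot: [3.132, 0.24, -0.0]
force: [-0.4, 1.2, 1.3]
width: 0.006
gripper_force: 1.1
```

Request:
jog_arm([
  [[0, 0, -0.035, 0, 0, 0, 1], [0.029, 0, -0.035, 0, 0, 0, 1], [0.058, 0, -0.035, 0, 0, 0, 1], [0.088, 0, -0.035, 0, 0, 0, 1], [0.088, 0, -0.02, 0, 0, 0, 1], [0.088, 0, -0.006, 0, 0, 0, 1], [0.088, 0, -0.002, 0, 0, 0, 1], [0.088, 0, 0, 0, 0, 0, 1], [0.088, 0, 0, 0, 0, 0, 1], [0.088, 0, 0, 0, 0, 0, 1]],
])

```text
clock: 5.73
position: [0.6422, 0.0871, 0.0379]
ee_rot: [3.132, 0.241, -0.0]
force: [-0.4, -0.8, 3.4]
width: 0.002
gripper_force: 1.1
```

Request:
jog_arm([
  [[0, 0, -0.015, 0, 0, 0, 1], [0, 0.033, -0.015, 0, 0, 0, 1], [0, 0.066, -0.015, 0, 0, 0, 1], [0, 0.066, -0.015, 0, 0, 0, 1], [0, 0.066, -0.007, 0, 0, 0, 1], [0, 0.066, -0.002, 0, 0, 0, 1], [0, 0.066, 0, 0, 0, 0, 1], [0, 0.066, 0, 0, 0, 0, 1], [0, 0.066, 0, 0, 0, 0, 1], [0, 0.066, 0, 0, 0, 0, 1]],
])

```text
clock: 6.57
position: [0.6527, 0.0226, 0.0388]
ee_rot: [3.131, 0.243, 0.002]
force: [-5.0, -5.3, 18.0]
width: 0.002
gripper_force: 8.7
```

Request:
jog_arm([
  [[0, 0, -0.015, 0, 0, 0, 1], [0, 0.033, -0.015, 0, 0, 0, 1], [0, 0.066, -0.015, 0, 0, 0, 1], [0, 0.066, -0.015, 0, 0, 0, 1], [0, 0.066, -0.007, 0, 0, 0, 1], [0, 0.066, -0.002, 0, 0, 0, 1], [0, 0.066, 0, 0, 0, 0, 1], [0, 0.066, 0, 0, 0, 0, 1], [0, 0.066, 0, 0, 0, 0, 1], [0, 0.066, 0, 0, 0, 0, 1]],
])

```text
clock: 7.4
position: [0.662, -0.0408, 0.0368]
ee_rot: [-3.131, -0.244, 0.002]
force: [-1.1, 1.2, 1.5]
width: 0.005
gripper_force: 1.2
```

Request:
jog_arm([
  [[0, 0, -0.035, 0, 0, 0, 1], [-0.029, 0, -0.035, 0, 0, 0, 1], [-0.058, 0, -0.035, 0, 0, 0, 1], [-0.088, 0, -0.035, 0, 0, 0, 1], [-0.088, 0, -0.02, 0, 0, 0, 1], [-0.088, 0, -0.006, 0, 0, 0, 1], [-0.088, 0, -0.002, 0, 0, 0, 1], [-0.088, 0, 0, 0, 0, 0, 1], [-0.088, 0, 0, 0, 0, 0, 1], [-0.088, 0, 0, 0, 0, 0, 1]],
])

```text
clock: 8.23
position: [0.5759, -0.0557, 0.0375]
ee_rot: [-3.132, -0.242, -0.0]
force: [-1.5, 0.9, 2.3]
width: 0.006
gripper_force: 1.1
```

Request:
jog_arm([
  [[0, 0, -0.035, 0, 0, 0, 1], [0, -0.01, -0.05, 0, 0, 0, 0.1], [0.02, -0.035, -0.05, 0, 0, 0, 0.1], [0.046, -0.0667, -0.05, 0, 0, 0, 0.1], [0.046, -0.0667, -0.05, 0, 0, 0, 0.1], [0.046, -0.0667, -0.05, 0, 0, 0, 0.1], [0.046, -0.0667, -0.05, 0, 0, 0, 0.1], [0.046, -0.0667, -0.05, 0, 0, 0, 0.1], [0.046, -0.0667, -0.05, 0, 0, 0, 0.1], [0.046, -0.0667, -0.05, 0, 0, 0, 0.1]],
], force=20)

```text
clock: 9.07
position: [0.6106, 0.0154, 0.0872]
ee_rot: [3.132, 0.239, -0.0]
force: [-0.4, 0.8, 0.2]
width: 0.444
gripper_force: 0.0
```

Request:
jog_arm([
  [[0, 0, 0.02, 0, 0, 0, 0.1], [0, 0, 0.035, 0, 0, 0, 0.1], [0, 0, 0.05, 0, 0, 0, 0.1], [0, 0, 0.05, 0, 0, 0, 0.1], [0, 0, 0.05, 0, 0, 0, 0.1]],
])

```text
clock: 9.48
position: [0.6102, 0.0161, 0.0368]
ee_rot: [3.132, 0.24, -0.003]
force: [0.6, -0.1, 0.9]
width: 0.45
gripper_force: 0.0
```

Request:
jog_arm([
  [[0, 0, 0, 0, 0, 0, 1], [0, 0, 0, 0, 0, 0, 1], [0, 0, 0, 0, 0, 0, 1], [0, 0, 0, 0, 0, 0, 1], [0, 0, 0, 0, 0, 0, 1], [0, 0, 0, 0, 0, 0, 1], [0, 0, 0, 0, 0, 0, 1]],
], force=5)

```text
clock: 10.07
position: [0.6106, 0.0198, 0.0377]
ee_rot: [-3.129, -0.245, -0.001]
force: [-2.7, 6.9, 3.4]
width: 0.053
gripper_force: 5.0
```

Request:
jog_arm([
  [[0, -0.004, 0, 0, 0, 0, 1], [0, -0.008, 0, 0, 0, 0, 1], [0, -0.011, 0, 0, 0, 0, 1], [0, -0.014, 0, 0, 0, 0, 1], [0, -0.014, 0, 0, 0, 0, 1], [0, -0.014, 0, 0, 0, 0, 1]],
], force=15)

```text
clock: 10.57
position: [0.6093, 0.0279, 0.0377]
ee_rot: [3.129, 0.238, 0.001]
force: [-0.0, -6.1, 4.5]
width: 0.052
gripper_force: 15.0
```

Request:
jog_arm([
  [[0, -0.0025, 0, 0, 0, 0, 1], [0, -0.0025, 0, 0, 0, 0, 1], [0, -0.0025, 0, 0, 0, 0, 1]],
])

```text
clock: 10.82
position: [0.6089, 0.03, 0.0377]
ee_rot: [3.129, 0.238, 0.001]
force: [0.1, -7.2, 3.7]
width: 0.054
gripper_force: 15.0
```

Request:
jog_arm([
  [[0, 0.003, 0, 0, 0, 0, 1], [0, 0.003, 0, 0, 0, 0, 0.3], [0, 0.003, 0, 0, 0, 0, 0.3], [0, 0.003, 0, 0, 0, 0, 0.3], [0, 0.003, 0, 0, 0, 0, 0.3], [0, 0.003, -0.03, 0, 0, 0, 0.3], [0, 0.003, -0.045, 0, 0, 0, 1], [0.02, 0.008, -0.045, 0, 0, 0, 1], [0.042, 0.0155, -0.045, 0, 0, 0, 1], [0.042, 0.0155, -0.03, 0, 0, 0, 1]],
])

```text
clock: 11.65
position: [0.6582, 0.0233, 0.0704]
ee_rot: [3.132, 0.239, 0.014]
force: [-0.6, 0.8, 1.0]
width: 0.109
gripper_force: 0.0
```

Request:
jog_arm([
  [[0, 0, 0.01, 0, 0, 0, 1], [0, 0, 0.018, 0, 0, 0, 1], [0, 0, 0.024, 0, 0, 0, 1], [0, 0, 0.028, 0, 0, 0, 1], [0, 0, 0.03, 0, 0, 0, 1], [0, 0, 0.031, 0, 0, 0, 1], [0, 0, 0.031, 0, 0, 0, 1], [0, 0, 0.031, 0, 0, 0, 1]],
])

```text
clock: 12.32
position: [0.6522, 0.0243, 0.0368]
ee_rot: [-3.132, -0.241, -0.001]
force: [-1.7, -0.4, 2.3]
width: 0.006
gripper_force: 1.2
```

Request:
jog_arm([
  [[0, 0, 0.001, 0, 0, 0, 1], [0, 0, 0.002, 0, 0, 0, 1], [0, 0, 0.002, 0, 0, 0, 1], [0, 0, 0.002, 0, 0, 0, 1]],
])

```text
clock: 12.65
position: [0.6525, 0.0243, 0.0363]
ee_rot: [3.132, 0.241, 0.002]
force: [-6.7, 0.5, 17.8]
width: 0.011
gripper_force: 9.3
```

```bash
cat > m.py <<'E'
from h import *
l=[]
for i in range(4):
  get_image("top");o=observe();l.append([o["position"][2]*1e3,o["force"][2]])
print(np.mean(l,0),np.std(l,0))
E
python3 m.py
```

```text
[36.30033347 18.84868469] [0.0186911  0.47759899]
```

Request:
jog_arm([
  [[0, 0, -0.015, 0, 0, 0, 1], [0, 0.033, -0.015, 0, 0, 0, 1], [0, 0.066, -0.015, 0, 0, 0, 1], [0, 0.066, -0.015, 0, 0, 0, 1], [0, 0.066, -0.007, 0, 0, 0, 1], [0, 0.066, -0.002, 0, 0, 0, 1], [0, 0.066, 0, 0, 0, 0, 1], [0, 0.066, 0, 0, 0, 0, 1], [0, 0.066, 0, 0, 0, 0, 1], [0, 0.066, 0, 0, 0, 0, 1]],
])

```text
clock: 13.68
position: [0.6628, -0.0414, 0.0358]
ee_rot: [3.13, 0.242, 0.002]
force: [-5.3, -5.3, 18.2]
width: 0.008
gripper_force: 9.4
```

```bash
python3 m.py
```

```text
[35.78922511 18.67155573] [0.00974102 0.48816027]
```

Request:
jog_arm([
  [[0, 0, -0.015, 0, 0, 0, 1], [0, -0.035, -0.015, 0, 0, 0, 1], [0, -0.07, -0.015, 0, 0, 0, 1], [0, -0.105, -0.015, 0, 0, 0, 1], [0, -0.132, -0.015, 0, 0, 0, 1], [0, -0.132, -0.008, 0, 0, 0, 1], [0, -0.132, -0.002, 0, 0, 0, 1], [0, -0.132, 0, 0, 0, 0, 1], [0, -0.132, 0, 0, 0, 0, 1], [0, -0.132, 0, 0, 0, 0, 1]],
])

```text
clock: 14.72
position: [0.6418, 0.0942, 0.0356]
ee_rot: [-3.127, -0.246, -0.002]
force: [-6.3, 10.3, 18.0]
width: 0.005
gripper_force: 8.9
```

```bash
python3 m.py
```

```text
[35.60738979 18.01702781] [0.0050784  0.46408249]
```

Request:
jog_arm([
  [[0, 0, -0.03, 0, 0, 0, 1], [0, 0, -0.052, 0, 0, 0, 0.1], [-0.02, 0.027, -0.052, 0, 0, 0, 0.1], [-0.043, 0.0535, -0.052, 0, 0, 0, 0.1], [-0.043, 0.0535, -0.052, 0, 0, 0, 0.1], [-0.043, 0.0535, -0.052, 0, 0, 0, 0.1], [-0.043, 0.0535, -0.052, 0, 0, 0, 0.1], [-0.043, 0.0535, -0.052, 0, 0, 0, 0.1], [-0.043, 0.0535, -0.052, 0, 0, 0, 0.1], [-0.043, 0.0535, -0.052, 0, 0, 0, 0.1]],
], force=5)

```text
clock: 15.75
position: [0.608, 0.0309, 0.0859]
ee_rot: [-3.132, -0.243, 0.0]
force: [-1.1, 0.5, 0.0]
width: 0.453
gripper_force: 0.0
```

Centred over the tab; descend and grip gently.

Request:
jog_arm([
  [[0, 0, 0.02, 0, 0, 0, 0.1], [0, 0, 0.035, 0, 0, 0, 0.1], [0, 0, 0.048, 0, 0, 0, 0.1], [0, 0, 0.048, 0, 0, 0, 1], [0, 0, 0.048, 0, 0, 0, 1], [0, 0, 0.048, 0, 0, 0, 1], [0, 0, 0.048, 0, 0, 0, 1], [0, 0, 0.048, 0, 0, 0, 1], [0, 0, 0.048, 0, 0, 0, 1], [0, 0, 0.048, 0, 0, 0, 1]],
], force=5)

```text
clock: 16.58
position: [0.6082, 0.0299, 0.0389]
ee_rot: [3.132, 0.241, 0.002]
force: [-0.3, 0.1, 2.7]
width: 0.055
gripper_force: 5.0
```

Request:
jog_arm([
  [[0, -0.003, 0, 0, 0, 0, 1], [0, -0.0045, 0, 0, 0, 0, 1], [0, -0.0055, 0, 0, 0, 0, 1], [0, -0.0055, 0, 0, 0, 0, 1], [0, -0.0055, 0, 0, 0, 0, 1]],
], force=15)

```text
clock: 17.0
position: [0.6078, 0.0327, 0.0389]
ee_rot: [3.13, 0.238, 0.002]
force: [0.0, -6.9, 5.8]
width: 0.054
gripper_force: 15.0
```

Request:
jog_arm([
  [[0, 0.0027, 0, 0, 0, 0, 1], [0, 0.0027, 0, 0, 0, 0, 0.3], [0, 0.0027, 0, 0, 0, 0, 0.3], [0, 0.0027, 0, 0, 0, 0, 0.3], [0, 0.0027, 0, 0, 0, 0, 0.3], [0, 0.0027, -0.03, 0, 0, 0, 0.3], [0, 0.0027, -0.045, 0, 0, 0, 1], [0.02, 0.008, -0.045, 0, 0, 0, 1], [0.042, 0.018, -0.045, 0, 0, 0, 1], [0.042, 0.018, -0.03, 0, 0, 0, 1]],
])

```text
clock: 17.83
position: [0.6572, 0.0227, 0.0713]
ee_rot: [3.132, 0.238, 0.014]
force: [0.9, -0.4, 0.1]
width: 0.108
gripper_force: 0.0
```

Request:
jog_arm([
  [[0, 0, 0.01, 0, 0, 0, 1], [0, 0, 0.018, 0, 0, 0, 1], [0, 0, 0.024, 0, 0, 0, 1], [0, 0, 0.028, 0, 0, 0, 1], [0, 0, 0.031, 0, 0, 0, 1], [0, 0, 0.033, 0, 0, 0, 1], [0, 0, 0.034, 0, 0, 0, 1], [0, 0, 0.034, 0, 0, 0, 1], [0, 0, 0.034, 0, 0, 0, 1]],
])

```text
clock: 18.58
position: [0.6507, 0.0242, 0.0357]
ee_rot: [3.132, 0.242, -0.0]
force: [-6.8, -0.1, 13.1]
width: 0.004
gripper_force: 6.5
```

```bash
python3 m.py
```

```text
[35.68117123 12.67453012] [0.00725021 0.54279756]
```

Request:
jog_arm([
  [[0, 0, -0.03, 0, 0, 0, 1], [0, 0, -0.07, 0, 0, 0, 1], [0, 0, -0.11, 0, 0, 0, 1], [0, 0, -0.15, 0, 0, 0, 1], [0, 0, -0.18, 0, 0, 0, 1], [0, 0, -0.18, 0, 0, 0, 1], [0, 0, -0.18, 0, 0, 0, 1]],
])

```text
clock: 19.37
position: [0.6525, 0.0242, 0.2169]
ee_rot: [3.132, 0.241, 0.008]
force: [0.2, -0.1, -1.6]
width: 0.008
gripper_force: 0.0
```

```bash
python3 - <<'E'
from h import *
im=save("wrist","w2.png")
cv2.imwrite("pics/w2v.png",cv2.resize(im[...,::-1],(800,600)))
print(observe()["force"])
E
```

```text
[ 0.4220496  -0.84391058 -1.39015924]
```

View pics/w2v.png

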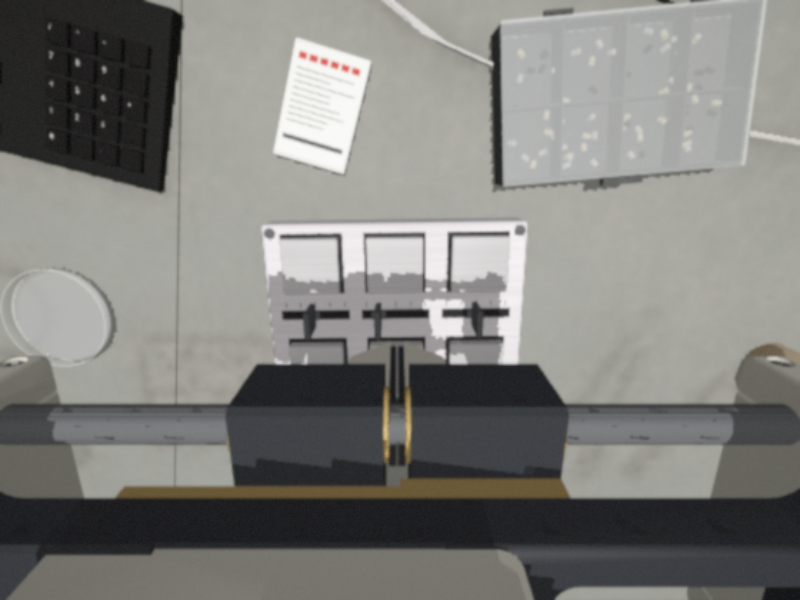

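The picture shows the far-middle tab at (378, 318), shifted toward +y. The far-left tab at (310, 320) and far-right tab at (477, 318) are still at mid slot, and the dish is where it was.

```bash
python3 -c "
from cell import *
print(sign_off())"
```

```text
the job is handed in; nothing more can be done
None
```

The far-middle pad had the high stop; I pushed its tab about 13 mm toward +y. It now bottoms out at 35.7 mm, against 35.6 and 35.8 mm for the far-row pads beside it. The job is handed in; no verdict was returned.

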